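# Third hand: hold a terminal block against the sprung stop

## Task

Take the long three-way terminal block (the one with a step at one end) out of the parts tray, lift it over to the assembly jig and stand it upright on the jig's bed between the two low guides, its flat brass end facing the sprung stop. Then slide it gently against the stop and push until the stop's pointer stands between the two fins, never driving the stop to the end of its travel, and stay there: finish while still holding the block pressed steadily on the stop, for a colleague who will put in the screw. Leave the short block, screwdriver, spool and blue bin alone.

Things in the scene. Friction and masses are not known exactly. Their poses are not given: they have to be found in the camera images.
- block: the long terminal block: black plastic, 70 (x) x 36 (y) x 45 mm high (51 with the ribs between its three brass screws), about 0.18 kg. Origin: centre of its underside, z up; +x points to the flat brass end (face at +35 mm), roughly away from the robot. The last 16 mm at the -x end are a step only 22 mm high. Flat long sides (y = +-18 mm) for gripping near the middle
- nose (a point): point on the brass end of the long block: 35 mm along its +x from the origin, 18 mm above its underside; axes as the block's
- short_block: bystander in the tray: the same kind of block but only 40 mm long, two brass screws, no step. Origin at the centre of its underside
- tray: fixed flat grey tray 180 (x) x 290 (y) mm, floor 4 mm thick, rim 12 mm above the bench; both blocks stand on its floor about 140 mm apart. Origin: centre of its underside. It lies left or right of the robot's middle line, the jig on the other side
- jig: fixed aluminium plate 270 (x) x 150 (y) x 12 mm; its top is the bed. Origin: centre of its underside; +x is the pushing direction, to the stop, roughly away from the robot. On the bed two dark steel guides along x, 8 mm high, inner faces y = +-22 mm, 10 mm thick, from x = -65 to +20 mm, then flared out to x = -97 mm. Beyond the stop two grey spring towers 42 mm high (x from +81 mm)
- channel (a point): point on the bed (12 mm above the bench) midway between the guides, at x = -30 mm in the jig: with the block's origin here its brass end is 25 mm short of the stop at rest; axes as the jig's
- stop_face (a point): centre of the stop's face that meets the brass end, 18 mm above the bed; moves with the stop, at rest x = +30 mm in the jig. The stop is an upright dark steel plate 10 mm thick, 70 mm wide, top 47 mm above the bench, with an open slot in the middle for the screw; a dark pointer 4 mm thick, 5 mm behind the face sticks out over the ledge
- stop (a joint): how far the stop is pushed back along the jig's +x (m): 0 at rest, 0.030 at the end of travel. Springs resist with 3 N at first, 0.6 N more per mm. The pointer is between the fins at 0.0055 to 0.0205; the middle, 0.013, takes about 11 N
- screwdriver: bystander: screwdriver lying beyond the work
- spool: bystander: white spool wound with grey solder, 60 mm across, 40 mm high
- bin: bystander: open blue bin 80 x 90 x 50 mm
- window (a point): middle of the pointer's window: on the top, 34 mm above the bench, of a narrow grey ledge (50 x 10 mm) at the jig's +y side, at x = +48, y = +56 mm in the jig; two upright thin steel fins 14 mm high stand 7.5 mm before and behind it along x; axes as the jig's

How it is judged:
By the outcome, as a careful person would: the job done as asked, in the order asked, and still so for the second after the job is handed in, while the arm keeps its last pose, push and grip.
It also fails if it takes over 42 s, if anything falls off the work surface, if the arm or the gripper's body presses on something with over 40 N, if the wrist force passes 120 N, or if a joint passes its speed limit or range.

## Robot

A 6-joint arm with a two-finger parallel gripper is mounted at the origin on the work surface. World frame = base frame: x ahead of the robot, y to its left, z up, the work surface at z = 0. Lengths are in m, angles in rad, forces in N, time in s.
With the tool pointing down it reaches from about 0.3 to 0.75 m from the base axis. Payload 8.5 kg.
Tool frame: the origin (TCP) lies midway between the tips of the shut fingers; the grasp point (between the pads) lies 19 mm behind it (env.grip_point_offset is the z of the grasp point in the tool frame, in m); z points along the fingers, y is the line along which they close (so a half turn about z gives the same grasp; the last joint's range is limited). The gripper opens to 85 mm and grips with 20 to 120 N. Pads are 22 mm wide; open, the fingers measure 114 mm over their backs; the gripper's body (76 mm by 85 mm) begins 54 mm behind the grasp point. The pads swing forward as they close: fully open they stand 13 mm farther back than shut.
Start: joints at [-1.328, 0.381, 1.297, -0, 1.464, -0.215], TCP at [0.243, -0.493, 0.231] pointing down, gripper open.
Joint ranges: [-3.11, 3.11], [-0.89, 2.33], [0.22, 2.48], [-1.42, 4.56], [0.17, 2.85], [-2.88, 2.88]. Speed limits (rad/s): [2.39, 2.39, 3.14, 3.14, 3.14, 3.14].

## Interface

Orientations are given as a rotation vector (axis times angle).
In Python, from bench import env, viewer gives the robot as it stands.
- The arm moves only by the shell command python3 -m handwheel 'ROWS'. ROWS is JSON, a list of rows, each a list of 7 numbers: the turn, a rotation vector about the world's x, y, z scaled (see below), then the shift along the world's x, y, z scaled (see below), then the closure, from 0 (fully open) to 1 (shut). A call has 1 to 12 rows; each row is the pose to reach, as a shift and turn from the pose commanded when the call began, turning the shorter way round; what a row does not reach only later rows make up. The controller multiplies each number of a shift by 0.6 m and each number of a turn by 2 pi rad. A row lasts 1/10 s, in which the tool goes at most 50 mm and 8.59 degrees, less where a joint would pass 70% of its speed; a pose out of reach is approached as far as the arm can. A call with a number of a shift or a turn outside -1 to 1 is refused whole. A call with a gripper value outside its range is refused whole. The fingers move at their own pace and stop on an object; the grip force is fixed at half the most. Time passes only in rows, so rows that repeat a pose let the fingers close. It gives the time, the measured TCP pose, the force, the opening and the grip force at its end, in the units of the state.
- env.state(): the state, without advancing time (a new reading comes with each control period).
- viewer.get_image(name): name is "side" or "top"; returns a dict with "img" (420x560x3 uint8, red, green, blue), "fx", "fy", "cx", "cy" (pixels), "dist" ([k1, k2, p1, p2, k3] as OpenCV has them; the pictures are not rectified), "T" (4x4, takes a point from camera to world coordinates). Camera axes: x right, y up, looking along -z (the intrinsics and any distortion apply to the point x, -y, -z); pixel columns grow to the right and rows downward; lengths in m; the calibration is good to about 2 mm. A picture is of the moment at which its call begins. There is no depth.
- env.hand_in(): hands the job in; it is judged then, once.
Trained networks look in a picture, given as the dict that the camera call returned (one of the last four; its "shot" number tells which), for a name from the list of things; names that differ only in an ending like _2 or _b are one class to them, and where a whole thing is asked for, a point or a joint stands for the part that bears it (a point fixed in the world has none). Each returns a list of dicts, best first, with "score" (0 to 1); they miss things now and then, are a little off and sometimes report something else, mostly with a low value. They report only what shows in the picture. A call takes as long as a camera call.
- viewer.regions_of(picture, label): "mask" (420x560 bool, what is visible of it).
- viewer.landmark_of(picture, label): "xyz" ([x, y, z] in m, in world coordinates, good to about 4 mm: a listed point, or the origin of a listed thing).
The state is a dict: "time_s": time; "q": joint angles; "qvel": joint speeds; "joint_efforts": joint torques, N m; "ee_pos": TCP position; "eef_rot": TCP orientation; "contact_force": force on the tool from outside, world axes, zero at the start; "ft_torque": the same for the moment, N m; "opening": opening from 0.0 (shut) to 1.0 (fully open); "grasp_force": force on a finger pad.
Only numpy, scipy, OpenCV 4.12 (cv2) and the standard library are available. Lean on these libraries where they do the work, as an engineer would, in place of code of your own. Each camera call takes 0.05 s, during which the arm holds its last target. There are 200 camera calls.

## Working session

There is one attempt and no reset: what is moved stays moved. The work goes in short steps, Python scripts to look and compute and a shell command to move; the robot and the scene stay as the last step left them, time stands still between calls to the robot, and variables do not carry over. Pictures are saved under pics/ and viewed, at most 10 in all, crops included, and the job is handed in when it is done.

```bash
mkdir -p pics
cat > h.py <<'E'
import numpy as np, cv2
from bench import env, viewer
def shot(n,save=None):
    p=viewer.get_image(n)
    if save: cv2.imwrite('pics/'+save,p['img'][:,:,::-1])
    return p
def project(p,X):
    X=np.atleast_2d(X).astype(float); Ti=np.linalg.inv(p['T'])
    c=X@Ti[:3,:3].T+Ti[:3,3]; c=c*[1,-1,-1]
    K=np.array([[p['fx'],0,p['cx']],[0,p['fy'],p['cy']],[0,0,1.]])
    return cv2.projectPoints(c,np.zeros(3),np.zeros(3),K,np.array(p['dist']))[0][:,0]
def unproj(p,uv,z):
    K=np.array([[p['fx'],0,p['cx']],[0,p['fy'],p['cy']],[0,0,1.]])
    n=cv2.undistortPoints(np.array(uv,float).reshape(-1,1,2),K,np.array(p['dist']))[:,0]
    d=np.c_[n[:,0],-n[:,1],-np.ones(len(n))]@p['T'][:3,:3].T; o=p['T'][:3,3]
    return o+d*((z-o[2])/d[:,2])[:,None]
E
python3 - <<'E'
from h import *
for n in ('top','side'):
    p=shot(n,n+'0.png'); print(n,p['T'][:3,3].round(3))
    for l in ['block','nose','short_block','tray','jig','channel','stop_face','window','screwdriver','spool','bin']:
        r=viewer.landmark_of(p,l); print(l,[(np.round(x['xyz'],4).tolist(),round(x['score'],2)) for x in r[:2]])
s=env.state(); print(s['time_s'],s['ee_pos'],s['eef_rot'],s['opening'],env.grip_point_offset)
E
```

```text
top [ 0.597 -0.01   0.882]
block [([0.5818, 0.1314, 0.0072], 0.83), ([0.5506, 0.2731, 0.0031], 0.2)]
nose [([0.6098, 0.1558, 0.0238], 0.6)]
short_block [([0.5486, 0.277, 0.0063], 0.82)]
tray [([0.5659, 0.2051, 0.0046], 0.65), ([0.6084, 0.1584, 0.0252], 0.37)]
jig [([0.5419, -0.2186, 0.0037], 0.68)]
channel [([0.5095, -0.2099, 0.0089], 0.88)]
stop_face [([0.5722, -0.2234, 0.0307], 0.82)]
window [([0.5991, -0.17, 0.0317], 0.71), ([0.6076, 0.1554, 0.0239], 0.24)]
screwdriver [([0.7917, 0.0134, 0.0011], 0.59)]
spool [([0.784, -0.2022, -0.0], 0.94)]
bin [([0.7948, 0.1814, -0.0023], 0.79)]
side [0.3   0.604 0.43 ]
block [([0.576, 0.1337, 0.006], 0.89)]
nose []
short_block [([0.5495, 0.2762, 0.0033], 0.65)]
tray [([0.5639, 0.2054, 0.0002], 0.91)]
jig [([0.5449, -0.2151, 0.0047], 0.89)]
channel [([0.5134, -0.2109, 0.0117], 0.62), ([0.5994, -0.1719, 0.0319], 0.35)]
stop_face [([0.6074, 0.156, 0.0255], 0.71), ([0.5688, -0.222, 0.0341], 0.59)]
window [([0.5991, -0.1723, 0.0341], 0.88)]
screwdriver [([0.7835, 0.0202, 0.0034], 0.67)]
spool []
bin [([0.7937, 0.1794, -0.0002], 0.55)]
1.2 [ 0.24308029 -0.49335665  0.23132569] [3.05964893e+00 7.12838531e-01 4.98201549e-05] 1.000369007602247 -0.0187
```

View pics/top0.png

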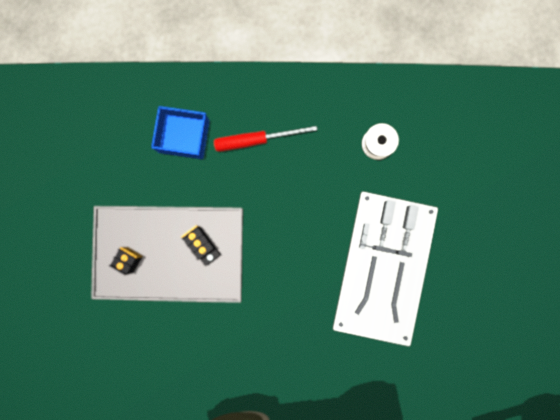

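View pics/side0.png

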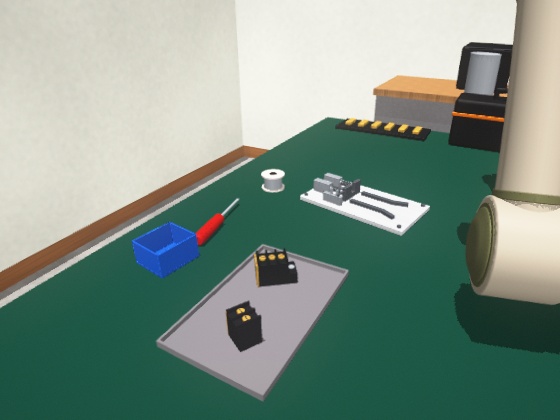

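The top view shows the long block at about (200,245) with its brass end at the upper left, and the jig at about (385,270) with its stop near (385,250). The short block is at (126,260). The side view agrees. Next I'll refine the poses by fitting silhouettes.

```bash
cat > fit.py <<'E'
from h import *
from scipy.optimize import minimize
def box(a,b): return np.array([[x,y,z] for x in (a[0],b[0]) for y in (a[1],b[1]) for z in (a[2],b[2])])
BLOCK=[box((-.035,-.018,0),(.035,.018,.022)),box((-.019,-.018,0),(.035,.018,.045))]
JIG=[box((-.135,-.075,0),(.135,.075,.012))]
def sil(p,parts,x,y,yaw,z0,S=4):
    m=np.zeros((420*S,560*S),np.uint8); c,s=np.cos(yaw),np.sin(yaw)
    for b in parts:
        w=np.c_[c*b[:,0]-s*b[:,1]+x,s*b[:,0]+c*b[:,1]+y,b[:,2]+z0]
        cv2.fillConvexPoly(m,cv2.convexHull(np.round((project(p,w)+.5)*S-.5).astype(np.int32)),1)
    return cv2.resize(m.astype(np.float32),(560,420),interpolation=cv2.INTER_AREA)
def fit(obs,parts,x0,z0):
    def cost(v): 
        t=0
        for p,m in obs:
            s=sil(p,parts,v[0],v[1],v[2],z0); t+=1-np.minimum(s,m).sum()/np.maximum(s,m).sum()
        return t/len(obs)
    r=minimize(cost,x0,method='Nelder-Mead',options=dict(initial_simplex=np.array(x0)+np.array([[0,0,0],[.008,0,0],[0,.008,0],[0,0,.15]]),xatol=1e-4,fatol=1e-5))
    return r.x,r.fun
def mask(p,l):
    r=viewer.regions_of(p,l); return r[0]['mask'].astype(np.float32)
E
python3 - <<'E'
from fit import *
P={n:shot(n) for n in ('top','side')}
for l,parts,x0,z0 in (('block',BLOCK,[.579,.132,.66],.004),('jig',JIG,[.543,-.217,-.2],0)):
    ob={n:(P[n],mask(P[n],l)) for n in P}
    for k in (['top'],['side'],['top','side']):
        v,f=fit([ob[n] for n in k],parts,x0,z0); print(l,k,v[:2].round(4),np.degrees(v[2]).round(2),round(f,3))
        if l=='jig':
            c,s=np.cos(v[2]),np.sin(v[2]); print({n:(v[:2]+[c*a-s*b,s*a+c*b]).round(4).tolist() for n,a,b in(('chan',-.03,0),('stop',.03,0),('win',.048,.056))})
# jig corners in top: screws etc
p=P['top']; g=p['img']
w=((g.min(2)>150)).astype(np.uint8); w[:, :325]=0; w[:185]=0; w[350:]=0; w[:,445:]=0
c=max(cv2.findContours(w,0,2)[0],key=cv2.contourArea)
q=unproj(p,c[:,0],.012)[:,:2].astype(np.float32); print(cv2.minAreaRect(q*1000))
E
```

```text
block ['top'] [0.579 0.132] 37.82 1.0
block ['side'] [0.5803 0.1352] 37.67 0.041
block ['top', 'side'] [0.5803 0.1352] 37.67 0.521
jig ['top'] [ 0.5411 -0.2164] -11.22 0.017
{'chan': [0.5117, -0.2106], 'stop': [0.5705, -0.2223], 'win': [0.5991, -0.1708]}
jig ['side'] [ 0.5415 -0.2189] -11.31 0.069
{'chan': [0.512, -0.2131], 'stop': [0.5709, -0.2248], 'win': [0.5995, -0.1735]}
jig ['top', 'side'] [ 0.5415 -0.2172] -10.99 0.045
{'chan': [0.5121, -0.2115], 'stop': [0.571, -0.2229], 'win': [0.5993, -0.1714]}
((541.2659912109375, -216.14602661132812), (152.3253173828125, 271.80499267578125), 78.72167205810547)
```

Run:
```python
from fit import *
p=shot('top')
rs=viewer.regions_of(p,'block'); print([(r['score'],r['mask'].sum(),np.argwhere(r['mask']).mean(0).round().tolist()) for r in rs])
g=p['img'].astype(int); roi=np.zeros((420,560),bool); roi[220:270,175:228]=1
grey=g[280,200]; m=roi&((np.abs(g-grey).max(2)>35)); m=m.astype(np.float32); print(m.sum())
v,f=fit([(p,m)],BLOCK,[.58,.134,.66],.004); print(v[:2].round(4),np.degrees(v[2]).round(2),f)
```

```text
[(0.68, np.int64(868), [245.0, 201.0])]
916.0
[0.58   0.1345] 38.28 0.09095770120620728
```

```bash
python3 -m handwheel '[[0,0,0.0328,0.3,0.5,0,0],[0,0,0.0328,0.3,0.5,0,0],[0,0,0.0328,0.3,0.5,0,0],[0,0,0.0328,0.3,0.5,0,0],[0,0,0.0328,0.3,0.5,0,0],[0,0,0.0328,0.3,0.5,0,0],[0,0,0.0328,0.3,0.5,0,0],[0,0,0.0328,0.3,0.5,0,0]]'
python3 -m handwheel '[[0,0,0,0.262,0.547,-0.15,0],[0,0,0,0.262,0.547,-0.15,0],[0,0,0,0.262,0.547,-0.15,0],[0,0,0,0.262,0.547,-0.15,0],[0,0,0,0.262,0.547,-0.15,0],[0,0,0,0.262,0.547,-0.15,0],[0,0,0,0.262,0.547,-0.15,0],[0,0,0,0.262,0.547,-0.15,0],[0,0,0,0.262,0.547,-0.15,0],[0,0,0,0.262,0.547,-0.15,0]]'
```

```text
time_s: 2.4
ee_pos: [0.4249, -0.1887, 0.2316]
eef_rot: [-2.966, -1.034, -0.002]
contact_force: [-0.1, -0.9, -0.5]
opening: 0.995
grasp_force: 0.0
time_s: 3.4
ee_pos: [0.5803, 0.1343, 0.1411]
eef_rot: [2.97, 1.024, -0.001]
contact_force: [-0.8, -0.9, 0.1]
opening: 1.0
grasp_force: 0.0
```

```bash
python3 -m handwheel '[[0,0,0,0,0.0008,-0.07,0],[0,0,0,0,0.0008,-0.13,0],[0,0,0,0,0.0008,-0.17,0],[0,0,0,0,0.0008,-0.195,0],[0,0,0,0,0.0008,-0.21,0],[0,0,0,0,0.0008,-0.21,0],[0,0,0,0,0.0008,-0.21,0]]'
python3 -m handwheel '[[0,0,0,0,0,0,1],[0,0,0,0,0,0,1],[0,0,0,0,0,0,1],[0,0,0,0,0,0,1],[0,0,0,0,0,0,1],[0,0,0,0,0,0,1],[0,0,0,0,0,0,1],[0,0,0,0,0,0,1]]'
```

```text
time_s: 4.1
ee_pos: [0.5808, 0.1347, 0.0163]
eef_rot: [2.97, 1.022, 0.002]
contact_force: [0.7, 0.5, 0.2]
opening: 1.004
grasp_force: 0.0
time_s: 4.9
ee_pos: [0.5806, 0.1354, 0.0159]
eef_rot: [2.97, 1.024, 0.002]
contact_force: [-0.7, -1.1, 5.5]
opening: 0.415
grasp_force: 60.7
```

```bash
python3 -m handwheel '[[0,0,0,0,0,0.02,1],[0,0,0,0,0,0.08,1],[0,0,0,0,0,0.16,1],[0,0,0,0,0,0.2,1],[0,0,0,0,0,0.2,1]]'
python3 - <<'E'
from h import *
p=shot('side','side1.png')
cv2.imwrite('pics/c1.png',cv2.resize(p['img'][120:320,180:400,::-1],None,fx=3,fy=3))
E
```

```text
time_s: 5.4
ee_pos: [0.5817, 0.1355, 0.1395]
eef_rot: [2.968, 1.023, 0.011]
contact_force: [-0.1, 0.2, -1.8]
opening: 0.418
grasp_force: 60.1
```

View pics/c1.png

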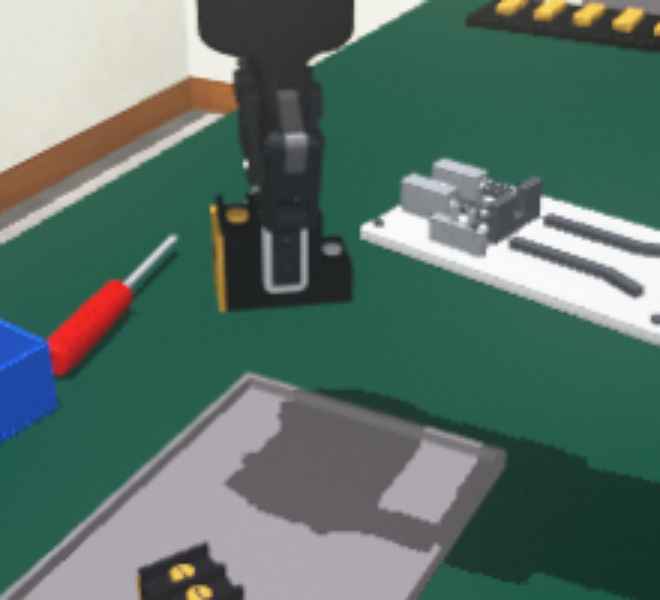

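The block is gripped level: its brass end is at left, crop pixel (215,260), and the pads are clear of the underside. Next I'll carry it over to the jig.

```bash
python3 -m handwheel '[[0,0,-0.01,-0.005,-0.03,0,1],[0,0,-0.03,-0.015,-0.09,0,1],[0,0,-0.05,-0.03,-0.16,0,1],[0,0,-0.07,-0.046,-0.23,0,1],[0,0,-0.09,-0.06,-0.3,0,1],[0,0,-0.11,-0.075,-0.38,0,1],[0,0,-0.125,-0.09,-0.45,0,1],[0,0,-0.1368,-0.1,-0.51,0,1],[0,0,-0.1368,-0.114,-0.555,0,1],[0,0,-0.1368,-0.114,-0.5775,0,1],[0,0,-0.1368,-0.114,-0.5775,0,1],[0,0,-0.1368,-0.114,-0.5775,0,1]]'
python3 - <<'E'
from fit import *
s=env.state(); print(s['ee_pos'],s['eef_rot'],2*np.degrees(np.arctan2(s['eef_rot'][1],s['eef_rot'][0])))
for n in('top','side'):
    p=shot(n,n+'2.png')
    for l in ('block','nose','channel','stop_face'):
        print(n,l,[(np.round(x['xyz'],4).tolist(),round(x['score'],2)) for x in viewer.landmark_of(p,l)[:1]])
E
```

```text
time_s: 6.65
ee_pos: [0.5118, -0.2101, 0.1345]
eef_rot: [-3.125, 0.306, 0.002]
contact_force: [-0.5, 0.4, -1.6]
opening: 0.418
grasp_force: 60.1
[ 0.5118244  -0.21009421  0.13453029] [-3.12537358e+00  3.05988183e-01  2.26705596e-03] 348.8166102089497
top block []
top nose [([0.5449, -0.2178, 0.1401], 0.57)]
top channel [([0.5123, -0.2114, 0.0111], 0.87)]
top stop_face [([0.5736, -0.2266, 0.0306], 0.7)]
side block [([0.5081, -0.2115, 0.1269], 0.64)]
side nose [([0.5455, -0.2186, 0.1471], 0.92)]
side channel [([0.5109, -0.2122, 0.0123], 0.61)]
side stop_face [([0.5686, -0.2247, 0.0318], 0.77)]
```

```bash
python3 -m handwheel '[[0,0,0,0,-0.0015,-0.03,1],[0,0,0,0,-0.0015,-0.08,1],[0,0,0,0,-0.0015,-0.12,1],[0,0,0,0,-0.0015,-0.14,1],[0,0,0,0,-0.0015,-0.155,1],[0,0,0,0,-0.0015,-0.155,1],[0,0,0,0,-0.0015,-0.155,1]]'
python3 - <<'E'
from fit import *
for n in('top','side'):
    p=shot(n,n+'3.png'); print(n,[(l,[(np.round(x['xyz'],4).tolist(),round(x['score'],2)) for x in viewer.landmark_of(p,l)[:1]]) for l in ('block','nose')])
    b=(slice(180,360),slice(310,460)) if n=='top' else (slice(120,270),slice(270,450))
    I=cv2.resize(p['img'][b][:,:,::-1],(400,400 if n=='top' else 400),interpolation=cv2.INTER_CUBIC); R=I if n=='top' else np.hstack([R,I])
cv2.imwrite('pics/c3.png',R)
E
```

```text
time_s: 7.85
ee_pos: [0.5123, -0.2124, 0.0431]
eef_rot: [3.126, -0.307, 0.002]
contact_force: [-0.5, -0.2, -0.8]
opening: 0.414
grasp_force: 60.1
top [('block', [([0.5129, -0.2134, 0.0346], 0.54)]), ('nose', [([0.5475, -0.2176, 0.0501], 0.72)])]
side [('block', [([0.5097, -0.2129, 0.0321], 0.86)]), ('nose', [([0.5467, -0.224, 0.0515], 0.61)])]
```

View pics/c3.png

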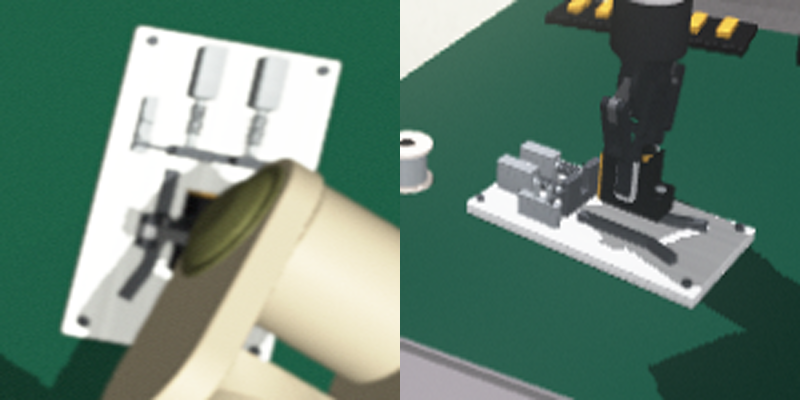

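The block hangs above the channel between the guides, with its brass end facing the stop (right half, brass at (602,180)). Now I'll lower it.

```bash
python3 -m handwheel '[[0,0,0,0,0.0015,-0.012,1],[0,0,0,0,0.0015,-0.022,1],[0,0,0,0,0.0015,-0.026,1],[0,0,0,0,0.0015,-0.028,1],[0,0,0,0,0.0015,-0.029,1],[0,0,0,0,0.0015,-0.029,1]]'
```

```text
time_s: 8.75
ee_pos: [0.5119, -0.2112, 0.0249]
eef_rot: [3.127, -0.307, 0.0]
contact_force: [-0.7, -0.3, -0.8]
opening: 0.419
grasp_force: 60.1
```

```bash
python3 -m handwheel '[[0,0,0,0,0,-0.001,1],[0,0,0,0,0,-0.002,1],[0,0,0,0,0,-0.002,1]]'; python3 -m handwheel '[[0,0,0,0,0,-0.001,1],[0,0,0,0,0,-0.002,1],[0,0,0,0,0,-0.002,1]]'
```

```text
time_s: 9.05
ee_pos: [0.5119, -0.2112, 0.0239]
eef_rot: [3.126, -0.307, 0.0]
contact_force: [-0.9, 0.4, -0.6]
opening: 0.415
grasp_force: 60.4
time_s: 9.35
ee_pos: [0.512, -0.2112, 0.0238]
eef_rot: [3.126, -0.307, 0.001]
contact_force: [-3.3, 2.8, 13.0]
opening: 0.415
grasp_force: 62.0
```

```bash
python3 -m handwheel '[[0,0,0,0,0,0.001,1],[0,0,0,0.006,-0.0012,0.001,1],[0,0,0,0.012,-0.0024,0.001,1],[0,0,0,0.018,-0.0036,0.001,1],[0,0,0,0.024,-0.0048,0.001,1],[0,0,0,0.029,-0.0057,0.001,1],[0,0,0,0.0327,-0.0065,0.001,1],[0,0,0,0.0327,-0.0065,0.001,1]]'
python3 -m handwheel '[[0,0,0,0.0016,-0.0003,0,1],[0,0,0,0.0033,-0.0007,0,1],[0,0,0,0.0049,-0.001,0,1],[0,0,0,0.0065,-0.0013,0,1],[0,0,0,0.0082,-0.0016,0,1],[0,0,0,0.0098,-0.0019,0,1],[0,0,0,0.0114,-0.0023,0,1],[0,0,0,0.0131,-0.0026,0,1],[0,0,0,0.0147,-0.0029,0,1],[0,0,0,0.0163,-0.0032,0,1],[0,0,0,0.0163,-0.0032,0,1]]'
```

```text
time_s: 10.15
ee_pos: [0.5313, -0.2151, 0.0239]
eef_rot: [3.126, -0.306, -0.001]
contact_force: [-4.9, 1.4, 9.0]
opening: 0.413
grasp_force: 61.5
time_s: 11.25
ee_pos: [0.5397, -0.2167, 0.0239]
eef_rot: [-3.126, 0.306, 0.005]
contact_force: [-10.5, 1.4, 12.7]
opening: 0.415
grasp_force: 62.0
```

```bash
python3 -m handwheel '[[0,0,0,0.0016,-0.0003,0.0005,1],[0,0,0,0.0033,-0.0007,0.0005,1],[0,0,0,0.0049,-0.001,0.0005,1],[0,0,0,0.0065,-0.0013,0.0005,1],[0,0,0,0.0082,-0.0016,0.0005,1],[0,0,0,0.0098,-0.0019,0.0005,1],[0,0,0,0.0114,-0.0023,0.0005,1],[0,0,0,0.0131,-0.0026,0.0005,1],[0,0,0,0.0147,-0.0029,0.0005,1],[0,0,0,0.0155,-0.003,0.0005,1],[0,0,0,0.0155,-0.003,0.0005,1]]'
python3 - <<'E'
from fit import *
for n in('top','side'):
    p=shot(n,n+'4.png'); print(n,[(l,[(np.round(x['xyz'],4).tolist(),round(x['score'],2)) for x in viewer.landmark_of(p,l)[:1]]) for l in ('block','nose','stop_face','window')])
    b=(slice(190,280),slice(340,430)) if n=='top' else (slice(150,240),slice(295,385))
    I=cv2.resize(p['img'][b][:,:,::-1],(400,400),interpolation=cv2.INTER_CUBIC); R=I if n=='top' else np.hstack([R,I])
cv2.imwrite('pics/c4.png',R)
E
```

```text
time_s: 12.35
ee_pos: [0.548, -0.2183, 0.024]
eef_rot: [-3.126, 0.306, 0.01]
contact_force: [-15.5, 2.6, 14.5]
opening: 0.41
grasp_force: 61.9
top [('block', [([0.5476, -0.2218, 0.0106], 0.43)]), ('nose', [([0.7816, -0.2007, 0.0012], 0.71)]), ('stop_face', [([0.5854, -0.2256, 0.0268], 0.64)]), ('window', [([0.5988, -0.1713, 0.0307], 0.97)])]
side [('block', [([0.5434, -0.2168, 0.0126], 0.65)]), ('nose', [([0.5831, -0.2272, 0.0298], 0.65)]), ('stop_face', [([0.5813, -0.2283, 0.028], 0.4)]), ('window', [([0.6003, -0.1721, 0.0319], 0.65)])]
```

View pics/c4.png

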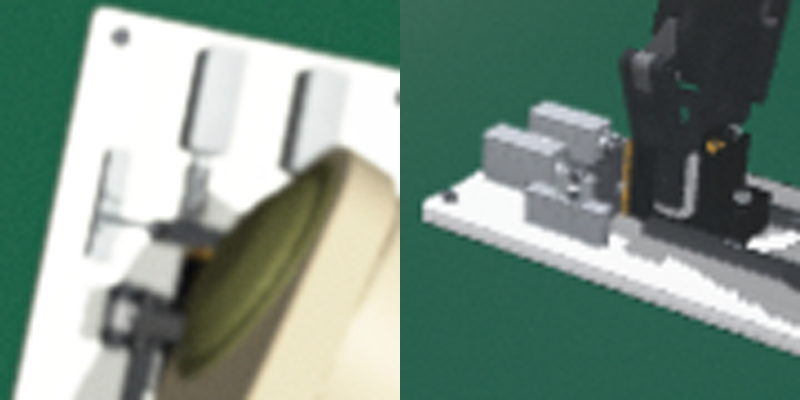

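Run:
```python
from fit import *
p=shot('top'); yaw=np.radians(-11.22); c,s=np.cos(yaw),np.sin(yaw); R=np.array([[c,-s],[s,c]]); o=np.array([.5412,-.2164])
m=cv2.resize(p['img'][205:260,345:400,::-1],None,fx=10,fy=10,interpolation=cv2.INTER_CUBIC)
for d,col in((.0055,(0,0,255)),(.013,(0,200,0)),(.0205,(255,0,0))):
    a=[project(p,np.r_[o+R@[.035+d,y],.040])[0] for y in (.046,.072)]
    a=[tuple(int(v) for v in ((q-[345,205]+.5)*10)) for q in a]; cv2.line(m,a[0],a[1],col,1)
cv2.imwrite('pics/c5.png',m)
```

```text
(no output)
```

View pics/c5.png

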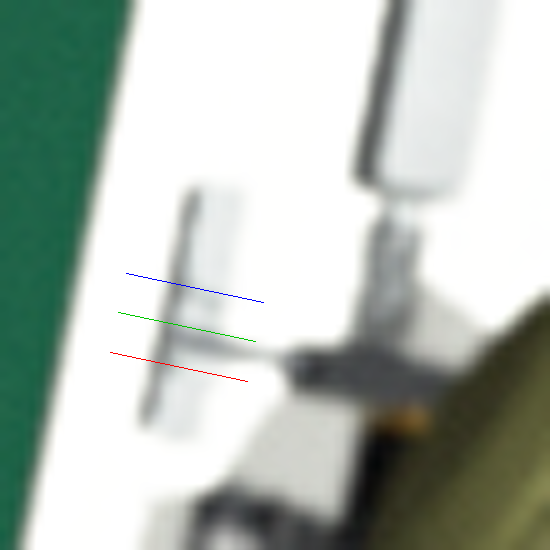

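The pointer is at about (210,347), between the red (5.5 mm) and green (13 mm) lines, so the stop is at roughly 10–12 mm. I'll nudge it about 1.5 mm towards the middle and hold.

```bash
python3 -m handwheel '[[0,0,0,0.0015,-0.0003,0,1],[0,0,0,0.003,-0.0006,0,1],[0,0,0,0.003,-0.0006,0,1],[0,0,0,0.003,-0.0006,0,1],[0,0,0,0.003,-0.0006,0,1],[0,0,0,0.003,-0.0006,0,1],[0,0,0,0.003,-0.0006,0,1],[0,0,0,0.003,-0.0006,0,1]]'; python3 -m handwheel '[[0,0,0,0,0,0,1],[0,0,0,0,0,0,1],[0,0,0,0,0,0,1],[0,0,0,0,0,0,1]]'
```

```text
time_s: 13.7
ee_pos: [0.5496, -0.2187, 0.024]
eef_rot: [-3.126, 0.306, 0.01]
contact_force: [-16.5, 2.0, 14.3]
opening: 0.409
grasp_force: 62.0
time_s: 14.1
ee_pos: [0.5496, -0.2187, 0.024]
eef_rot: [-3.126, 0.306, 0.01]
contact_force: [-17.5, 1.6, 15.2]
opening: 0.414
grasp_force: 62.0
```

Steady at about 12–13 mm of stop travel, so I'm handing in.

```bash
python3 -c "
from bench import env
print(env.hand_in())"
```

```text
the job is handed in; nothing more can be done
None
```

I handed in the job at 14.1 s with the long block upright between the guides and held pressed steadily on the stop. Stop travel is about 12–13 mm, estimated from camera and force readings, which puts the pointer between the fins. I left the short block, screwdriver, spool and bin alone.

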